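# Make up two incense gift sets

### The job

Make up the two incense gift sets from the five pieces in the wooden-framed stock tray, one piece to a compartment. In the two-compartment gift box put the hexagonal box in the larger compartment and the brass censer in the smaller; in the three-compartment box lay the long carton in the full-length compartment, the wooden stick stand in the oblong one beside it and the round tin in the squarer one. Set every piece down upright and flat on its compartment's floor without dropping it, and leave the tape dispenser, the tape roll and the finished box where they are.

Things in the scene. Friction and masses are not known exactly. Their poses are not given: they have to be found in the camera images.
- hex_box: Small closed hexagonal card box of incense cones, black base and pink lid; 62 mm across flats, 72 mm across corners, 45 mm high, about 90 g. Origin: centre of the underside, z up; one pair of flats faces its own +y and -y, the others are 60 degrees round. At the start it stands in the wooden-framed stock tray (floor 3 mm above the table, rim 16 mm above the table).
- censer: Lidded brass incense burner, round about z: foot 42 mm across, straight-sided bowl 54 mm across between 19 and 45 mm height, domed lid with vents and a small knob, 68 mm high in all, about 220 g. Origin: centre of the underside, z up. At the start it stands in the wooden-framed stock tray (floor 3 mm above the table, rim 16 mm above the table).
- stick_carton: Long plain buff carton of incense sticks with a black band; 150 mm along x, 44 mm wide along y, 40 mm high, about 110 g. Origin: centre of the underside, z up. At the start it stands in the wooden-framed stock tray (floor 3 mm above the table, rim 16 mm above the table).
- stick_stand: Wooden stick stand, a block with four small brass-lined holes in a row on top; 75 mm along x, 40 mm wide along y, 42 mm high, about 100 g. Origin: centre of the underside, z up. At the start it stands in the wooden-framed stock tray (floor 3 mm above the table, rim 16 mm above the table).
- tin: Plain round aluminium tin with a slip lid, 50 mm across, 62 mm high, about 100 g. Origin: centre of the underside, z up. At the start it stands in the wooden-framed stock tray (floor 3 mm above the table, rim 16 mm above the table).
- box_two: Two-compartment gift-box base, 176 mm along x, 96 mm along y. Grey card, loose, about 250 g; walls and dividers 4 mm thick, tops 15 mm above the table; floor 3 mm thick. Origin: centre of the underside, z up. Larger compartment 94 mm (x) by 88 mm (y), centre (-37, 0) mm; smaller one 70 mm by 88 mm, centre (+49, 0) mm.
- box_three: Three-compartment gift-box base, 179 mm along x, 148 mm along y. Grey card, loose, about 300 g; walls and dividers 4 mm thick, tops 15 mm above the table; floor 3 mm thick. Origin: centre of the underside, z up. Full-length compartment 171 mm (x) by 68 mm (y), centre (0, +36) mm; oblong one 95 mm by 68 mm, centre (-38, -36) mm; squarer one 72 mm by 68 mm, centre (+49.5, -36) mm.
- tape_dispenser: Black desk tape dispenser, 55 mm by 150 mm, 85 mm high. A bystander beside the work, to be left alone. Origin: centre of the underside.
- tape_roll: Roll of brown tape lying flat, 84 mm across, 45 mm high. A bystander beside the work, to be left alone. Origin: centre of the underside.
- finished_box: Large closed hexagonal box, black base and pink lid, 105 mm across flats, 45 mm high; far larger than the hexagonal box of the stock. A bystander beside the work, to be left alone. Origin: centre of the underside.

How it is judged:
By the outcome, as a careful person would: the job done as asked, in the order asked, and still so for the second after the job is handed in, with the robot touching nothing.
It also fails if it takes over 128 s, if anything falls off the work surface, if the arm or the gripper's body presses on something with over 40 N, if the wrist force passes 120 N, or if a joint passes its speed limit or range.

### The arm

A 6-joint arm with a two-finger parallel gripper is mounted at the origin on the work surface. World frame = base frame: x ahead of the robot, y to its left, z up, the work surface at z = 0. Lengths are in mm, angles in degrees, forces in N, time in s.
With the tool pointing down it reaches from about 275 to 875 mm from the base axis. Payload 12.5 kg.
Tool frame: the origin (TCP) lies on the front face of the gripper's body, between the roots of the fingers; the fingertips stand 73 mm ahead of it and the grasp point (between the pads) lies 54 mm ahead of it (r.tips_ahead is the z of the fingertips in the tool frame, in mm); z points along the fingers, y is the line along which they close (so a half turn about z gives the same grasp; the last joint's range is limited). The gripper opens to 85 mm and grips with 20 to 120 N. Pads are 22 mm wide; open, the fingers measure 114 mm over their backs; the gripper's body (76 mm by 85 mm) begins 54 mm behind the grasp point. The pads swing forward as they close: fully open they stand 13 mm farther back than shut.
Start: joints at [-75.092, 20.094, 94.641, -0, 65.266, -4.847], TCP at [185.923, -517.608, 303.89] pointing down, gripper open.
Joint ranges: [-157.81, 157.81], [-45, 120.19], [0.68, 151.7], [-89.99, 269.99], [4.06, 180], [-164.3, 164.3]. Speed limits (degrees/s): [127.2, 127.2, 159.86, 180, 180, 180].

### API

Orientations are given as [roll, pitch, yaw] about the fixed x, y, z axes, in that order (R = Rz(yaw) Ry(pitch) Rx(roll)).
In Python, from bench import r, cams, finder gives the robot as it stands.
- The arm moves only by the shell command python3 -m crank 'ROWS' [OPENING] [FORCE]. ROWS is a JSON list of rows, 1 to 10 of them, each written [[dx, dy, dz], [rx, ry, rz]]: dx, dy, dz in a scale on which 1.0 is 500 mm, then a rotation vector rx, ry, rz in fractions of the full range, 1 being 180 degrees; each row shifts and turns the commanded pose from where the row before left it, along the tool's axes as they then stand; what a row does not reach is not made up. A row lasts 1/12 s, in which the tool goes at most 41.7 mm and 7.16 degrees, less where a joint would pass 70% of its speed; a pose out of reach is approached as far as the arm can. OPENING is the opening from 0.0 (shut) to 1.0 (fully open), set as the command begins (- or left out keeps the last). The fingers move at their own pace and stop on an object; FORCE is the grip in N (left out, the last holds). Time passes only in rows, so rows that do not move let the fingers close. It prints the time, the measured TCP pose, the force, the opening and the grip force at its end. A shift or turn number past 1, either way, is cut back to 1. Input that does not fit is refused with a message, and nothing moves.
- r.state(): the state, without advancing time (a new reading comes with each control period).
- cams.read_camera(name): name is "side" or "top"; returns the picture (420x560x3 uint8, red, green, blue); there is no depth.
- cams.camera_info(name): a dict with "fx", "fy", "cx", "cy" (pixels), "R" (3x3) and "t" (3): a world point X has camera coordinates R X + t. Camera axes: x right, y down, z forward; pixel columns grow to the right and rows downward; lengths in mm; the calibration is good to about 2 mm. A picture is of the moment at which its call begins. camera_info takes no time and is no camera call.
- r.job_done(): hands the job in; it is judged then, once.
Trained networks look in the newest picture that a camera, given by its name, has taken for a name from the list of things; names that differ only in an ending like _2 or _b are one class to them, and where a whole thing is asked for, a point or a joint stands for the part that bears it (a point fixed in the world has none). Each returns a list of dicts, best first, with "confidence" (0 to 1); they miss things now and then, are a little off and sometimes report something else, mostly with a low value. They report only what shows in the picture. A call takes as long as a camera call.
- finder.search_frame(thing, camera): "point" ([x, y, z] in mm, in world coordinates, good to about 4 mm: the middle of the surface that is visible of it).
- finder.cut_out(thing, camera): "mask" (420x560 bool, what is visible of it).
- finder.pinpoint(thing, camera): "point" ([x, y, z] in mm, in world coordinates, good to about 4 mm: a listed point, or the origin of a listed thing).
The state is a dict: "t": time; "qpos": joint angles; "joint_velocities": joint speeds; "tau": joint torques, N m; "eef_pos": TCP position; "ee_rot": TCP orientation; "wrist_force": force on the tool from outside, world axes, zero at the start; "wrist_torque": the same for the moment, N m; "gripper_width": opening from 0.0 (shut) to 1.0 (fully open); "grip_force": force on a finger pad.
Only numpy, scipy, OpenCV 4.12 (cv2) and the standard library are available. Lean on these libraries where they do the work, as an engineer would, in place of code of your own. Each camera call takes 0.05 s, during which the arm holds its last target. There are 200 camera calls.

## Working session

There is one attempt and no reset: what is moved stays moved. The work goes in short steps, Python scripts to look and compute and a shell command to move; the robot and the scene stay as the last step left them, time stands still between calls to the robot, and variables do not carry over. Pictures are saved under pics/ and viewed, at most 14 in all, crops included, and the job is handed in when it is done.

```bash
ls; mkdir -p pics; python3 - <<'E'
from bench import r,cams,finder
import cv2,numpy as np
for c in("top","side"):
    im=cams.read_camera(c); cv2.imwrite(f"pics/{c}0.png",im[:,:,::-1])
    i=cams.camera_info(c); print(c,i["fx"],(-np.array(i["R"]).T@np.array(i["t"])).round())
    for n in "hex_box censer stick_carton stick_stand tin box_two box_three tape_dispenser tape_roll finished_box".split():
        print(n,[(np.round(d["point"]).tolist(),round(d["confidence"],2)) for d in finder.pinpoint(n,c)[:2]])
print(r.state())
E
```

```text
pics
top 544.6949938626774 [ 453.  -11. 1253.]
hex_box [([464.0, -72.0, 3.0], 0.91), ([520.0, 379.0, 1.0], 0.36)]
censer [([621.0, -150.0, 1.0], 0.93)]
stick_carton [([460.0, 83.0, 1.0], 0.97)]
stick_stand [([596.0, -6.0, -1.0], 0.63)]
tin [([617.0, 152.0, 2.0], 0.57)]
box_two [([521.0, 381.0, 4.0], 0.58)]
box_three [([492.0, -379.0, 4.0], 0.62)]
tape_dispenser [([768.0, 5.0, 3.0], 0.82)]
tape_roll [([688.0, 278.0, -4.0], 0.87), ([763.0, 6.0, -0.0], 0.53)]
finished_box [([709.0, -300.0, 5.0], 0.93)]
side 381.3591264251654 [329. 624. 553.]
hex_box [([464.0, -71.0, 4.0], 0.69)]
censer [([619.0, -153.0, 5.0], 0.96)]
stick_carton [([462.0, 78.0, 5.0], 0.73)]
stick_stand [([594.0, -2.0, 0.0], 0.84), ([716.0, -299.0, 2.0], 0.36)]
tin [([615.0, 153.0, 2.0], 0.87), ([691.0, 280.0, 3.0], 0.47)]
box_two [([518.0, 381.0, 3.0], 0.66)]
box_three [([494.0, -384.0, -7.0], 0.64)]
tape_dispenser [([766.0, 6.0, 2.0], 0.6)]
tape_roll [([692.0, 278.0, 3.0], 0.59)]
finished_box [([718.0, -301.0, 2.0], 0.66)]
{'t': 1.1, 'qpos': array([-7.50926375e+01,  2.00936275e+01,  9.46407216e+01, -1.20320933e-03,
        6.52656731e+01, -4.84821067e+00]), 'joint_velocities': array([-0.08598518,  0.06195559,  0.1160109 , -0.07935152,  0.02748191,
        0.05075195]), 'tau': array([ 2.88262409e-04, -5.06041288e+01, -2.91647655e+01, -9.38259245e-05,
        6.44754655e-04,  1.29024386e-05]), 'eef_pos': array([ 185.91341655, -517.61397167,  303.89254909]), 'ee_rot': array([-1.79999885e+02,  1.08703199e-03,  1.97560766e+01]), 'wrist_force': array([ 0.07504608,  0.09064007, -0.35511755]), 'wrist_torque': array([ 0.01247429, -0.03164308,  0.00541067]), 'grip_force': 0.0, 'gripper_width': 1.0010812704210486}
```

View pics/top0.png

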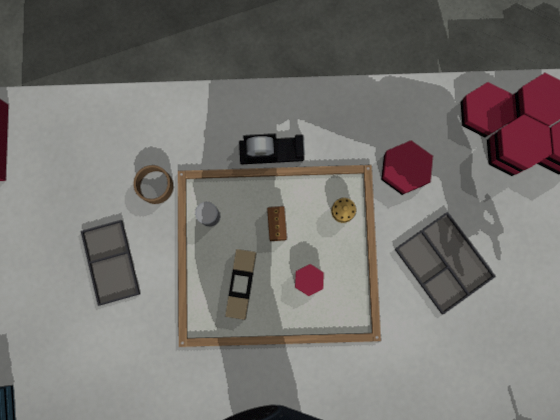

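View pics/side0.png

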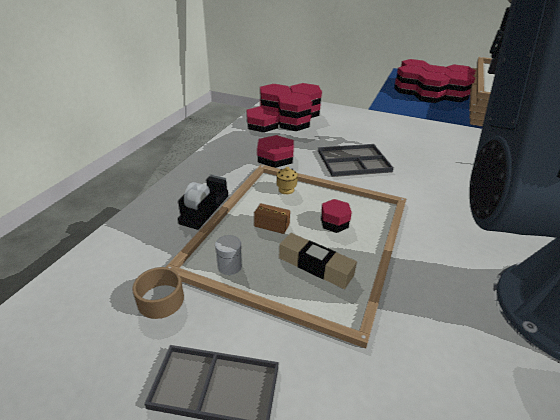

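The top view (up = +x, left = +y) shows the tray with the tin (207,214), stand (277,223), censer (343,210), carton (241,284) and hex box (309,280). box_two is at (111,262) with its small compartment at the top. box_three is at (445,262) with its full-length compartment at the upper right. The side view agrees with this. Next I fit silhouettes in both cameras.

```bash
cat > h.py <<'E'
from bench import r,cams,finder
import cv2,numpy as np
from scipy.optimize import minimize
from scipy.spatial.transform import Rotation as Ro
def circ(d,z,n=24):
    a=np.arange(n)*2*np.pi/n; return np.c_[d/2*np.cos(a),d/2*np.sin(a),0*a+z]
def rect(a,b,h): return np.array([[i*a/2,j*b/2,z] for i in(-1,1) for j in(-1,1) for z in(0,h)],float)
H=circ(71.6,0,6)
M=dict(hex_box=np.r_[H,H+[0,0,45]],censer=np.r_[circ(42,0),circ(54,19),circ(54,45),circ(8,68)],
 stick_carton=rect(150,44,40),stick_stand=rect(75,40,42),tin=np.r_[circ(50,0),circ(50,62)],
 box_two=rect(176,96,15),box_three=rect(179,148,15))
def proj(P,c):
    i=cams.camera_info(c); q=P@np.array(i["R"]).T+np.array(i["t"])
    return np.c_[i["fx"]*q[:,0]/q[:,2]+i["cx"],i["fy"]*q[:,1]/q[:,2]+i["cy"]]
def place(n,p,z): return M[n]@Ro.from_euler("z",p[2],degrees=True).as_matrix().T+[p[0],p[1],z]
def sil(n,p,z,c):
    m=np.zeros((420,560),np.uint8); h=cv2.convexHull(proj(place(n,p,z),c).astype(np.float32))
    cv2.fillConvexPoly(m,np.round(h*16).astype(np.int32),1,cv2.LINE_8,4); return m>0
def fit(n,p0,z,yaws,cs=("top","side")):
    mk={}
    for c in cs:
        cams.read_camera(c); L=finder.cut_out(n,c)
        if L: mk[c]=min(L[:3],key=lambda d:np.linalg.norm(np.argwhere(d["mask"]).mean(0)[::-1]-proj(np.array([[p0[0],p0[1],z+10]]),c)[0]))["mask"]
    out={}
    for S in [list(mk)]+[[c] for c in mk]:
        f=lambda p:np.mean([1-(mk[c]&(s:=sil(n,p,z,c))).sum()/max(1,(mk[c]|s).sum()) for c in S])
        b=min((minimize(f,[*p0[:2],y],method="Nelder-Mead",options=dict(initial_simplex=np.array([[*p0[:2],y]]*4)+np.array([[0,0,0],[8,0,0],[0,8,0],[0,0,8]]),xatol=.1,fatol=1e-4)) for y in yaws),key=lambda b:b.fun)
        out["+".join(S)]=(b.x.round(1).tolist(),round(b.fun,3))
    return out
def go(x,y,yaw=None,z=None,now=None):
    """translation in present tool axes, then turn about tool z (deg)"""
    s=r.state(); R=Ro.from_euler("xyz",s["ee_rot"],degrees=True).as_matrix(); e=s["eef_pos"]
    d=R.T@(np.array([x,y,e[2] if z is None else z])-e)
    t=0 if yaw is None else -((yaw-s["ee_rot"][2]+90)%180-90)
    print("t",round(s["t"],1),"d",d.round(1),"rz",round(t,1),"q6",s["qpos"][5].round(),"F",s["wrist_force"].round(1),"w",round(s["gripper_width"],3),s["grip_force"])
E
python3 - <<'E'
from h import *
for n,p,z,y in [("hex_box",(464,-72),3,(0,20,40)),("censer",(620,-151),3,(0,)),("stick_carton",(461,81),3,(0,-20,20)),("stick_stand",(595,-4),3,(0,90)),("tin",(616,152),3,(0,)),("box_two",(520,381),0,(0,15)),("box_three",(493,-381),0,(30,-30,60,-60))]:
    print(n,fit(n,p,z,y))
E
```

```text
hex_box {'top+side': ([465.2, -70.0, 57.7], np.float64(0.07)), 'top': ([466.6, -70.3, -2.0], np.float64(0.068)), 'side': ([464.8, -69.4, -8.2], np.float64(0.047))}
censer {'top+side': ([618.4, -154.7, 12.1], np.float64(0.101)), 'top': ([619.9, -153.9, 7.8], np.float64(0.116)), 'side': ([618.9, -155.6, 1.5], np.float64(0.083))}
stick_carton {'top+side': ([460.8, 82.1, -10.8], np.float64(0.055)), 'top': ([460.8, 82.1, -10.8], np.float64(0.059)), 'side': ([460.6, 82.5, -9.6], np.float64(0.039))}
stick_stand {'top+side': ([593.5, -2.2, 2.4], np.float64(0.106)), 'top': ([594.2, -2.0, 2.1], np.float64(0.068)), 'side': ([595.2, -5.0, 6.7], np.float64(0.136))}
tin {'top+side': ([620.1, 152.3, 6.4], np.float64(0.085)), 'top': ([619.6, 152.6, 7.5], np.float64(0.09)), 'side': ([619.6, 152.3, 5.6], np.float64(0.071))}
box_two {'top+side': ([518.6, 382.4, 13.2], np.float64(0.035)), 'top': ([519.9, 381.1, 14.3], np.float64(0.034)), 'side': ([517.2, 382.2, 12.9], np.float64(0.022))}
box_three {'top+side': ([497.3, -379.9, 33.2], np.float64(0.039)), 'top': ([497.2, -380.0, 33.4], np.float64(0.03)), 'side': ([497.1, -381.1, 33.6], np.float64(0.043))}
```

```bash
python3 - <<'E'
from h import *
go(465.5,-70,-3,z=250); print(r.tips_ahead)
im=cams.read_camera("top").copy()
def seg(n,p,a,b):
    R=Ro.from_euler("z",p[2],degrees=True).as_matrix()
    q=proj(np.array([[*a,15],[*b,15]])@R.T+[p[0],p[1],0],"top"); return q
im=cv2.resize(im,None,fx=4,fy=4,interpolation=cv2.INTER_CUBIC)[:,:,::-1].copy()
P3=(497.2,-380,213.3);P2=(519,381.8,13.7)
for n,p,L in [("3",P3,[((-85,0),(85,0)),((11.5,-70),(11.5,0)),((-89,-74),(89,-74)),((-89,74),(89,74))]),("2",P2,[((12,-44),(12,44)),((88,-48),(88,48))])]:
    for a,b in L:
        q=seg(n,p,a,b)*4; cv2.line(im,*[tuple(map(int,v)) for v in q],(0,255,0),1)
cv2.imwrite("pics/ov.png",np.hstack([im[820:1280,1560:2000],im[820:1280,280:600]]))
E
```

```text
t 2.5 d [ 414.4 -326.7   53.9] rz 22.8 q6 -5.0 F [ 0.4 -0.6 -1. ] w 0.999 0.0
72.6
```

View pics/ov.png

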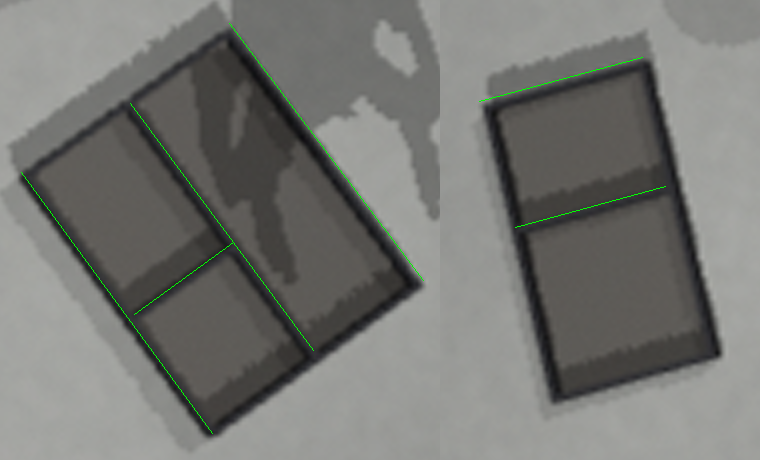

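The overlay confirms both box poses and orientations: box_three has its full-length compartment at the upper right and the squarer one at the lower right, and box_two has its small compartment at the top. Now moving to the hex box.

The rows are not in the units I measure in: shifts go in shares of 500 mm and turns go in shares of 180 degrees. I convert before sending: 32 mm / 500 = 0.064, -25 mm / 500 = -0.05.

```bash
python3 -m crank '[[[0.064, -0.05, 0], [0, 0, 0]], [[0.064, -0.05, 0], [0, 0, 0]], [[0.064, -0.05, 0], [0, 0, 0]], [[0.064, -0.05, 0], [0, 0, 0]], [[0.064, -0.05, 0], [0, 0, 0]], [[0.064, -0.05, 0], [0, 0, 0]], [[0.064, -0.05, 0], [0, 0, 0]], [[0.064, -0.05, 0], [0, 0, 0]], [[0.064, -0.05, 0], [0, 0, 0]], [[0.064, -0.05, 0], [0, 0, 0]]]' 1.0 40; python3 -m crank '[[[0.064, -0.05, 0.02], [0, 0, 0]], [[0.064, -0.05, 0.02], [0, 0, 0]], [[0.06, -0.052, 0.02], [0, 0, 0]], [[0, 0, 0.04], [0, 0, 0.0333]], [[0, 0, 0.04], [0, 0, 0.0333]], [[0, 0, 0.04], [0, 0, 0.0333]], [[0, 0, 0.04], [0, 0, 0.0278]], [[0, 0, 0], [0, 0, 0]]]'; python3 -c "
from h import *
go(465.5,-70,-3,z=93)"
```

```text
t: 3.38
eef_pos: [403.2, -172.3, 304.2]
ee_rot: [180.0, -0.0, 19.7]
wrist_force: [1.0, -1.9, -0.7]
gripper_width: 1.0
grip_force: 0.0
t: 4.05
eef_pos: [463.9, -70.6, 191.1]
ee_rot: [-179.9, 0.3, -3.5]
wrist_force: [-1.1, 1.3, -1.8]
gripper_width: 0.994
grip_force: 0.0
t 4.0 d [ 2.1 -0.6 98.1] rz -0.5 q6 79.0 F [-1.1  1.3 -1.8] w 0.994 0.0
```

In the tool's units: 25 mm / 500 = 0.05, 20 mm / 500 = 0.04.

```bash
python3 -m crank '[[[0.004, 0, 0.04], [0, 0, 0]], [[0, 0, 0.05], [0, 0, 0]], [[0, 0, 0.04], [0, 0, 0]], [[0, 0, 0.03], [0, 0, 0]], [[0, 0, 0.02], [0, 0, 0]], [[0, 0, 0.016], [0, 0, 0]], [[0, 0, 0], [0, 0, 0]], [[0, 0, 0], [0, 0, 0]]]'; python3 -m crank '[[[0, 0, 0], [0, 0, 0]], [[0, 0, 0], [0, 0, 0]], [[0, 0, 0], [0, 0, 0]], [[0, 0, 0], [0, 0, 0]], [[0, 0, 0], [0, 0, 0]], [[0, 0, 0], [0, 0, 0]], [[0, 0, 0], [0, 0, 0]], [[0, 0, 0], [0, 0, 0]]]' 0.0 40;  python3 -c "
from h import *
go(465.5,-70,-3,z=93)"
```

```text
t: 4.72
eef_pos: [467.5, -71.3, 96.5]
ee_rot: [180.0, -0.0, -3.2]
wrist_force: [0.1, 0.4, 0.9]
gripper_width: 0.999
grip_force: 0.0
t: 5.38
eef_pos: [467.6, -71.3, 97.0]
ee_rot: [180.0, -0.1, -3.2]
wrist_force: [-1.8, 0.8, 8.1]
gripper_width: 0.715
grip_force: 42.7
t 5.4 d [-2.2 -1.2  4. ] rz -0.2 q6 79.0 F [-1.8  0.8  8.1] w 0.715 42.72518455982208
```

In the tool's units: -35 mm / 500 = -0.07, -25 mm / 500 = -0.05.

```bash
python3 -m crank '[[[0, 0, -0.02], [0, 0, 0]], [[0, 0, -0.05], [0, 0, 0]], [[0, 0, -0.07], [0, 0, 0]], [[0, 0, -0.07], [0, 0, 0]], [[0, 0, -0.04], [0, 0, 0]], [[0, 0, 0], [0, 0, 0]], [[0, 0, 0], [0, 0, 0]]]'; python3 -c "
from h import *
go(481.5,373.2,13.7,z=96.5)"
```

```text
t: 5.97
eef_pos: [467.4, -71.2, 222.3]
ee_rot: [180.0, -0.2, -3.2]
wrist_force: [-1.3, -0.1, -0.6]
gripper_width: 0.713
grip_force: 44.9
t 6.0 d [ -11.3 -444.6  125.6] rz -16.9 q6 79.0 F [-1.3 -0.1 -0.6] w 0.713 44.880332350730896
```

In the tool's units: -38 mm / 500 = -0.076, -30 mm / 500 = -0.06.

```bash
python3 -m crank '[[[0, -0.04, 0], [0, 0, 0]], [[-0.002, -0.06, 0], [0, 0, 0]], [[-0.002, -0.076, 0], [0, 0, 0]], [[-0.002, -0.076, 0], [0, 0, 0]], [[-0.002, -0.076, 0], [0, 0, 0]], [[-0.002, -0.076, 0], [0, 0, 0]], [[-0.002, -0.076, 0], [0, 0, 0]], [[-0.002, -0.076, 0], [0, 0, 0]], [[-0.002, -0.076, 0], [0, 0, 0]], [[-0.002, -0.076, 0], [0, 0, 0]]]'; python3 -m crank '[[[-0.002, -0.076, 0], [0, 0, 0]], [[-0.002, -0.064, 0], [0, 0, 0]], [[-0.002, -0.04, 0], [0, 0, 0]], [[0, 0, 0.03], [0, 0, -0.0222]], [[0, 0, 0.04], [0, 0, -0.0278]], [[0, 0, 0.04], [0, 0, -0.0278]], [[0, 0, 0.03], [0, 0, -0.0167]], [[0, 0, 0], [0, 0, 0]], [[0, 0, 0], [0, 0, 0]]]'; python3 -c "
from h import *
go(481.5,373.2,13.7,z=96.5)"
```

```text
t: 6.8
eef_pos: [477.3, 284.4, 219.5]
ee_rot: [179.9, 0.1, -3.2]
wrist_force: [0.8, 0.5, -0.7]
gripper_width: 0.713
grip_force: 44.8
t: 7.55
eef_pos: [479.7, 372.3, 149.6]
ee_rot: [179.9, 0.2, 13.6]
wrist_force: [0.7, 0.1, -1.0]
gripper_width: 0.716
grip_force: 44.7
t 7.5 d [ 2.1 -0.5 53.1] rz -0.1 q6 110.0 F [ 0.7  0.1 -1. ] w 0.716 44.70687389373779
```

In the tool's units: 15 mm / 500 = 0.03, 6 mm / 500 = 0.012.

```bash
python3 -m crank '[[[0.004, -0.002, 0.03], [0, 0, 0]], [[0, 0, 0.03], [0, 0, 0]], [[0, 0, 0.012], [0, 0, 0]], [[0, 0, 0], [0, 0, 0]], [[0, 0, 0], [0, 0, 0]]]'; python3 -c "
from h import *
go(481.5,373.2,13.7,z=96.5)
ims=[cams.read_camera(c)[:,:,::-1] for c in('top','side')]
a=cv2.resize(ims[0][200:320,60:180],(480,480));b=cv2.resize(ims[1][290:410,130:290],(640,480))[:,:320*2]
cv2.imwrite('pics/h1.png',np.hstack([cv2.resize(a,(340,340)),cv2.resize(b,(453,340))]))
print(fit('box_two',(517.5,382),0,(14,)))"
```

```text
t: 7.97
eef_pos: [482.3, 374.3, 115.7]
ee_rot: [-180.0, -0.0, 13.7]
wrist_force: [0.8, -0.6, -1.0]
gripper_width: 0.712
grip_force: 44.8
t 8.0 d [-1.   0.9 19.2] rz 0.0 q6 110.0 F [ 0.8 -0.6 -1. ] w 0.712 44.79100942611694
{'top+side': ([518.5, 381.0, 14.0], np.float64(0.381)), 'top': ([519.6, 378.1, 15.3], np.float64(0.43)), 'side': ([517.8, 382.7, 13.8], np.float64(0.32))}
```

View pics/h1.png

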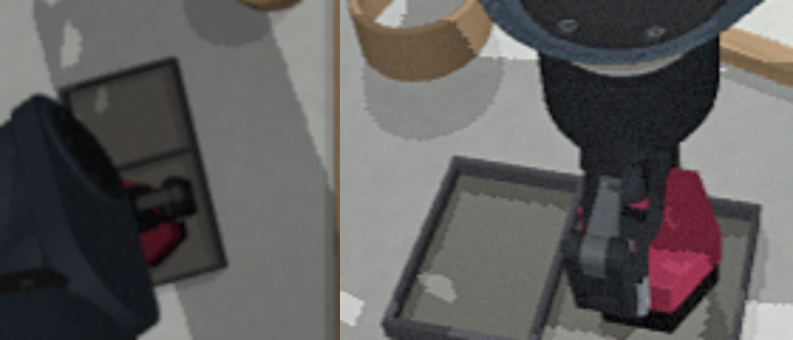

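The crop shows the hex box upright in the gripper over the larger compartment (hex around (680,240) in the side crop), clear of the walls. Lowering.

In the tool's units: 6 mm / 500 = 0.012, 5 mm / 500 = 0.01.

```bash
python3 -m crank '[[[-0.002, 0.002, 0.012], [0, 0, 0]], [[0, 0, 0.01], [0, 0, 0]], [[0, 0, 0.008], [0, 0, 0]], [[0, 0, 0.004], [0, 0, 0]], [[0, 0, 0], [0, 0, 0]], [[0, 0, 0], [0, 0, 0]]]'; python3 -c "
from h import *
go(481.5,373.2,13.7,z=96.5)"
```

```text
t: 8.77
eef_pos: [481.3, 373.0, 97.7]
ee_rot: [180.0, 0.0, 13.8]
wrist_force: [-0.5, -0.2, -1.1]
gripper_width: 0.715
grip_force: 44.8
t 8.8 d [ 0.2 -0.2  1.2] rz 0.1 q6 110.0 F [-0.5 -0.2 -1.1] w 0.715 44.807522892951965
```

In the tool's units: 1 mm / 500 = 0.002.

```bash
python3 -m crank '[[[0, 0, 0.002], [0, 0, 0]], [[0, 0, 0], [0, 0, 0]], [[0, 0, 0], [0, 0, 0]]]'; python3 -m crank '[[[0, 0, 0.001], [0, 0, 0]], [[0, 0, 0], [0, 0, 0]], [[0, 0, 0], [0, 0, 0]]]'
```

```text
t: 9.02
eef_pos: [481.4, 373.0, 97.0]
ee_rot: [-180.0, -0.0, 13.8]
wrist_force: [0.1, 0.7, -0.2]
gripper_width: 0.719
grip_force: 44.9
t: 9.27
eef_pos: [481.4, 373.1, 97.0]
ee_rot: [-180.0, -0.0, 13.8]
wrist_force: [-3.1, -1.4, 4.6]
gripper_width: 0.713
grip_force: 45.6
```

In the tool's units: -30 mm / 500 = -0.06, -25 mm / 500 = -0.05.

```bash
python3 -m crank '[[[0, 0, 0], [0, 0, 0]], [[0, 0, 0], [0, 0, 0]], [[0, 0, 0], [0, 0, 0]], [[0, 0, 0], [0, 0, 0]], [[0, 0, 0], [0, 0, 0]]]' 0.95; python3 -m crank '[[[0, 0, -0.02], [0, 0, 0]], [[0, 0, -0.05], [0, 0, 0]], [[0, 0, -0.06], [0, 0, 0]], [[0, 0, -0.06], [0, 0, 0]], [[0, 0, -0.05], [0, 0, 0]], [[0, 0, -0.02], [0, 0, 0]], [[0, 0, 0], [0, 0, 0]]]'; python3 -c "
from h import *
go(619,-154.5,13.7,z=93)"
```

```text
t: 9.68
eef_pos: [481.3, 373.0, 96.4]
ee_rot: [180.0, 0.0, 13.8]
wrist_force: [0.2, 0.3, 0.7]
gripper_width: 0.95
grip_force: 0.0
t: 10.27
eef_pos: [482.0, 373.4, 229.3]
ee_rot: [-179.9, -0.2, 13.8]
wrist_force: [0.3, 0.6, -0.1]
gripper_width: 0.948
grip_force: 0.0
t 10.3 d [  6.9 545.6 135.5] rz 0.1 q6 110.0 F [ 0.3  0.6 -0.1] w 0.948 0.0
```

In the tool's units: 38 mm / 500 = 0.076, 35 mm / 500 = 0.07.

```bash
python3 -m crank '[[[0, 0.04, 0], [0, 0, 0]], [[0, 0.07, 0], [0, 0, 0]], [[0, 0.076, 0], [0, 0, 0]], [[0, 0.076, 0], [0, 0, 0]], [[0.002, 0.076, 0], [0, 0, 0]], [[0.002, 0.076, 0], [0, 0, 0]], [[0.002, 0.076, 0], [0, 0, 0]], [[0.002, 0.076, 0], [0, 0, 0]], [[0.002, 0.076, 0], [0, 0, 0]], [[0.002, 0.076, 0], [0, 0, 0]]]'; python3 -m crank '[[[0.002, 0.076, 0], [0, 0, 0]], [[0, 0.076, 0], [0, 0, 0]], [[0, 0.076, 0], [0, 0, 0]], [[0, 0.076, 0], [0, 0, 0]], [[0, 0.05, 0], [0, 0, 0]], [[0, 0.02, 0], [0, 0, 0]], [[0, 0, 0.04], [0, 0, 0]], [[0, 0, 0.04], [0, 0, 0]], [[0, 0, 0], [0, 0, 0]], [[0, 0, 0], [0, 0, 0]]]'; python3 -c "
from h import *
go(619,-154.5,13.7,z=93)
cams.read_camera('top');cams.read_camera('side')
print(fit('hex_box',(481.5,373.2),3,(0,15)),fit('box_two',(517.5,382),0,(14,)))"
```

```text
t: 11.1
eef_pos: [572.1, 23.8, 224.8]
ee_rot: [-180.0, 0.1, 13.8]
wrist_force: [-0.0, 1.1, -0.4]
gripper_width: 0.95
grip_force: 0.0
t: 11.93
eef_pos: [617.2, -154.9, 184.9]
ee_rot: [-179.9, 0.2, 13.8]
wrist_force: [-0.6, 1.1, 0.5]
gripper_width: 0.952
grip_force: 0.0
t 11.9 d [ 2.1  0.2 91.9] rz 0.1 q6 58.0 F [-0.6  1.1  0.5] w 0.952 0.0
{'top+side': ([480.1, 371.5, 13.4], np.float64(0.101)), 'top': ([480.0, 372.2, 20.0], np.float64(0.125)), 'side': ([479.7, 370.9, 10.9], np.float64(0.064))} {'top+side': ([518.9, 381.1, 14.4], np.float64(0.272)), 'top': ([520.0, 381.1, 14.3], np.float64(0.249)), 'side': ([517.8, 382.1, 13.4], np.float64(0.285))}
```

In the tool's units: 25 mm / 500 = 0.05, 20 mm / 500 = 0.04.

```bash
python3 -m crank '[[[0.004, 0, 0.04], [0, 0, 0]], [[0, 0, 0.05], [0, 0, 0]], [[0, 0, 0.04], [0, 0, 0]], [[0, 0, 0.03], [0, 0, 0]], [[0, 0, 0.018], [0, 0, 0]], [[0, 0, 0.006], [0, 0, 0]], [[0, 0, 0], [0, 0, 0]], [[0, 0, 0], [0, 0, 0]]]'; python3 -m crank '[[[0, 0, 0], [0, 0, 0]], [[0, 0, 0], [0, 0, 0]], [[0, 0, 0], [0, 0, 0]], [[0, 0, 0], [0, 0, 0]], [[0, 0, 0], [0, 0, 0]], [[0, 0, 0], [0, 0, 0]], [[0, 0, 0], [0, 0, 0]], [[0, 0, 0], [0, 0, 0]]]' 0.0 40;  python3 -c "
from h import *
go(619,-154.5,13.7,z=93)"
```

```text
t: 13.1
eef_pos: [620.3, -155.4, 95.3]
ee_rot: [180.0, -0.1, 13.8]
wrist_force: [0.7, -0.3, -0.7]
gripper_width: 0.95
grip_force: 0.0
t: 13.77
eef_pos: [620.3, -155.2, 95.6]
ee_rot: [180.0, -0.1, 13.8]
wrist_force: [-2.3, 1.7, 7.0]
gripper_width: 0.614
grip_force: 41.8
t 13.8 d [-1.1 -1.   2.6] rz 0.1 q6 58.0 F [-2.3  1.7  7. ] w 0.614 41.830125683918595
```

In the tool's units: -35 mm / 500 = -0.07, -25 mm / 500 = -0.05.

```bash
python3 -m crank '[[[0, 0, -0.02], [0, 0, 0]], [[0, 0, -0.05], [0, 0, 0]], [[0, 0, -0.07], [0, 0, 0]], [[0, 0, -0.07], [0, 0, 0]], [[0, 0, -0.04], [0, 0, 0]], [[0, 0, 0], [0, 0, 0]], [[0, 0, 0], [0, 0, 0]]]'; python3 -c "
from h import *
go(565.6,393.4,13.7,z=95.6)"
```

```text
t: 14.35
eef_pos: [620.0, -155.3, 220.5]
ee_rot: [179.9, -0.1, 13.8]
wrist_force: [-0.5, 0.1, -3.4]
gripper_width: 0.613
grip_force: 43.3
t 14.3 d [  77.5 -546.   124.5] rz 0.1 q6 58.0 F [-0.5  0.1 -3.4] w 0.613 43.26290734112263
```

In the tool's units: -38 mm / 500 = -0.076, -33 mm / 500 = -0.066.

```bash
python3 -m crank '[[[0.006, -0.04, 0], [0, 0, 0]], [[0.01, -0.066, 0], [0, 0, 0]], [[0.01, -0.076, 0], [0, 0, 0]], [[0.01, -0.076, 0], [0, 0, 0]], [[0.01, -0.076, 0], [0, 0, 0]], [[0.01, -0.076, 0], [0, 0, 0]], [[0.01, -0.076, 0], [0, 0, 0]], [[0.01, -0.076, 0], [0, 0, 0]], [[0.01, -0.076, 0], [0, 0, 0]], [[0.01, -0.076, 0], [0, 0, 0]]]'; python3 -m crank '[[[0.01, -0.076, 0], [0, 0, 0]], [[0.01, -0.076, 0], [0, 0, 0]], [[0.01, -0.076, 0], [0, 0, 0]], [[0.01, -0.076, 0], [0, 0, 0]], [[0.01, -0.05, 0], [0, 0, 0]], [[0.008, -0.024, 0], [0, 0, 0]], [[0, 0, 0.04], [0, 0, 0]], [[0, 0, 0.06], [0, 0, 0]], [[0, 0, 0.04], [0, 0, 0]], [[0, 0, 0], [0, 0, 0]]]'; python3 -c "
from h import *
go(565.6,393.4,13.7,z=95.6)"
```

```text
t: 15.18
eef_pos: [580.3, 204.6, 217.5]
ee_rot: [180.0, 0.2, 13.8]
wrist_force: [1.8, -0.8, -1.8]
gripper_width: 0.614
grip_force: 43.2
t: 16.02
eef_pos: [562.2, 391.9, 142.6]
ee_rot: [179.8, 0.6, 13.8]
wrist_force: [-1.2, -0.9, -3.9]
gripper_width: 0.613
grip_force: 43.1
t 16.0 d [ 4.1 -0.8 47. ] rz 0.1 q6 107.0 F [-1.2 -0.9 -3.9] w 0.613 43.11307190917432
```

In the tool's units: 15 mm / 500 = 0.03, 12 mm / 500 = 0.024.

```bash
python3 -m crank '[[[0.006, -0.002, 0.03], [0, 0, 0]], [[0, 0, 0.024], [0, 0, 0]], [[0, 0, 0.01], [0, 0, 0]], [[0, 0, 0], [0, 0, 0]], [[0, 0, 0], [0, 0, 0]]]'; python3 -c "
from h import *
go(565.6,393.4,13.7,z=95.6)
b=cams.read_camera('side')[:,:,::-1]
cv2.imwrite('pics/c1.png',cv2.resize(b[290:410,100:300],(800,480)))"
```

```text
t: 16.43
eef_pos: [567.7, 395.2, 117.7]
ee_rot: [-180.0, -0.0, 13.8]
wrist_force: [-1.0, 0.2, -2.9]
gripper_width: 0.615
grip_force: 43.2
t 16.4 d [-2.4  1.2 22.1] rz 0.1 q6 107.0 F [-1.   0.2 -2.9] w 0.615 43.228493789210916
```

View pics/c1.png

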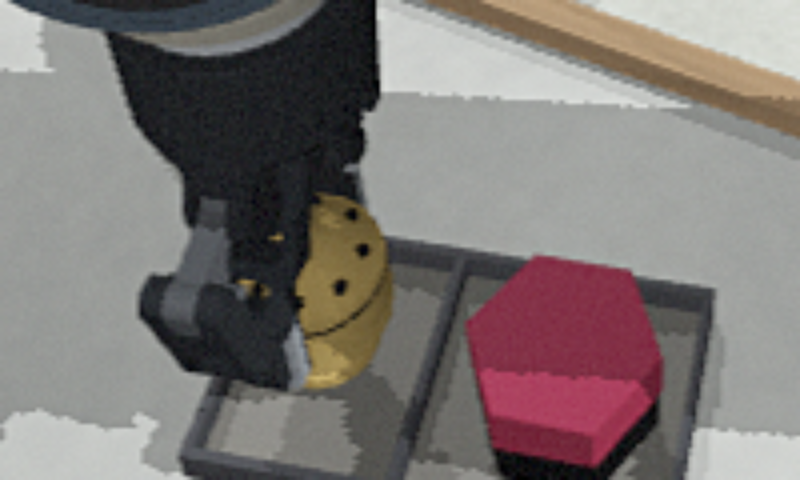

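The hex box sits flat in the larger compartment (570,350). The censer is held upright over the smaller one (340,300). Lowering.

In the tool's units: 8 mm / 500 = 0.016, 6 mm / 500 = 0.012.

```bash
python3 -m crank '[[[-0.004, 0.002, 0.016], [0, 0, 0]], [[0, 0, 0.012], [0, 0, 0]], [[0, 0, 0.008], [0, 0, 0]], [[0, 0, 0.004], [0, 0, 0]], [[0, 0, 0], [0, 0, 0]], [[0, 0, 0], [0, 0, 0]]]'; python3 -m crank '[[[0, 0, 0.002], [0, 0, 0]], [[0, 0, 0], [0, 0, 0]], [[0, 0, 0], [0, 0, 0]]]'
```

```text
t: 16.98
eef_pos: [565.8, 393.7, 97.4]
ee_rot: [180.0, 0.0, 13.8]
wrist_force: [0.7, -0.1, -2.3]
gripper_width: 0.619
grip_force: 43.3
t: 17.23
eef_pos: [565.9, 393.7, 96.6]
ee_rot: [-180.0, -0.0, 13.8]
wrist_force: [0.1, 0.3, -2.8]
gripper_width: 0.608
grip_force: 43.3
```

In the tool's units: 0.8 mm / 500 = 0.0016.

```bash
python3 -m crank '[[[0, 0, 0.0016], [0, 0, 0]], [[0, 0, 0], [0, 0, 0]], [[0, 0, 0], [0, 0, 0]]]'; python3 -m crank '[[[0, 0, 0.0012], [0, 0, 0]], [[0, 0, 0], [0, 0, 0]], [[0, 0, 0], [0, 0, 0]]]'
```

```text
t: 17.48
eef_pos: [565.8, 393.7, 95.7]
ee_rot: [180.0, -0.0, 13.8]
wrist_force: [0.2, 0.1, -2.3]
gripper_width: 0.616
grip_force: 43.3
t: 17.73
eef_pos: [565.9, 393.7, 95.6]
ee_rot: [-180.0, -0.0, 13.8]
wrist_force: [-2.6, -1.8, 5.3]
gripper_width: 0.613
grip_force: 44.0
```

In the tool's units: -30 mm / 500 = -0.06, -25 mm / 500 = -0.05.

```bash
python3 -m crank '[[[0, 0, 0], [0, 0, 0]], [[0, 0, 0], [0, 0, 0]], [[0, 0, 0], [0, 0, 0]], [[0, 0, 0], [0, 0, 0]], [[0, 0, 0], [0, 0, 0]]]' 0.9; python3 -m crank '[[[0, 0, -0.02], [0, 0, 0]], [[0, 0, -0.05], [0, 0, 0]], [[0, 0, -0.06], [0, 0, 0]], [[0, 0, -0.06], [0, 0, 0]], [[0, 0, -0.05], [0, 0, 0]], [[0, 0, -0.02], [0, 0, 0]], [[0, 0, 0], [0, 0, 0]]]'; python3 -c "
from h import *
go(460.8,82.2,-10.5,z=91)"
```

```text
t: 18.15
eef_pos: [565.9, 393.7, 95.0]
ee_rot: [-180.0, -0.0, 13.8]
wrist_force: [-0.0, 0.0, -0.8]
gripper_width: 0.901
grip_force: 0.0
t: 18.73
eef_pos: [566.6, 394.1, 228.3]
ee_rot: [-179.9, -0.3, 13.8]
wrist_force: [-0.4, -0.2, -0.1]
gripper_width: 0.9
grip_force: 0.0
t 18.7 d [-177.6  278.   136.1] rz 24.3 q6 107.0 F [-0.4 -0.2 -0.1] w 0.9 0.0
```

In the tool's units: 32 mm / 500 = 0.064, 31 mm / 500 = 0.062.

```bash
python3 -m crank '[[[-0.024, 0.038, 0], [0, 0, 0]], [[-0.038, 0.06, 0], [0, 0, 0]], [[-0.042, 0.064, 0], [0, 0, 0]], [[-0.042, 0.064, 0], [0, 0, 0]], [[-0.042, 0.064, 0], [0, 0, 0]], [[-0.042, 0.064, 0], [0, 0, 0]], [[-0.042, 0.064, 0], [0, 0, 0]], [[-0.038, 0.062, 0], [0, 0, 0]], [[-0.03, 0.05, 0], [0, 0, 0]], [[-0.016, 0.026, 0], [0, 0, 0]]]'; python3 -m crank '[[[0, 0, 0.04], [0, 0, 0.0333]], [[0, 0, 0.04], [0, 0, 0.0333]], [[0, 0, 0.04], [0, 0, 0.0333]], [[0, 0, 0.03], [0, 0, 0.0333]], [[0, 0, 0], [0, 0, 0]], [[0, 0, 0], [0, 0, 0]]]';python3 -c "
from h import *
go(460.8,82.2,-10.5,z=91)
print(fit('censer',(566,393.7),3,(0,)),fit('box_two',(518,382),0,(14,)))"
```

```text
t: 19.57
eef_pos: [457.2, 78.9, 223.7]
ee_rot: [-180.0, 0.2, 13.7]
wrist_force: [0.7, 0.1, -0.1]
gripper_width: 0.902
grip_force: 0.0
t: 20.07
eef_pos: [458.3, 81.2, 149.0]
ee_rot: [180.0, 0.2, -10.1]
wrist_force: [0.3, 0.5, 0.0]
gripper_width: 0.899
grip_force: 0.0
t 20.1 d [ 2.5 -1.4 58. ] rz 0.4 q6 104.0 F [0.3 0.5 0. ] w 0.899 0.0
{'top': ([565.1, 394.3, 7.0], np.float64(0.11))} {'top+side': ([518.2, 381.4, 14.4], np.float64(0.489)), 'top': ([519.5, 380.6, 15.6], np.float64(0.472)), 'side': ([517.6, 382.4, 12.9], np.float64(0.497))}
```

In the tool's units: 20 mm / 500 = 0.04, 15 mm / 500 = 0.03, 0.4 degrees / 180 = 0.0022.

```bash
python3 -m crank '[[[0.004, -0.002, 0.03], [0, 0, 0.0022]], [[0, 0, 0.04], [0, 0, 0]], [[0, 0, 0.02], [0, 0, 0]], [[0, 0, 0.014], [0, 0, 0]], [[0, 0, 0.006], [0, 0, 0]], [[0, 0, 0], [0, 0, 0]], [[0, 0, 0], [0, 0, 0]]]'; python3 -m crank '[[[0, 0, 0], [0, 0, 0]], [[0, 0, 0], [0, 0, 0]], [[0, 0, 0], [0, 0, 0]], [[0, 0, 0], [0, 0, 0]], [[0, 0, 0], [0, 0, 0]], [[0, 0, 0], [0, 0, 0]], [[0, 0, 0], [0, 0, 0]], [[0, 0, 0], [0, 0, 0]]]' 0.0 40;  python3 -c "
from h import *
go(460.8,82.2,-10.5,z=91)"
```

```text
t: 21.05
eef_pos: [461.4, 82.0, 95.5]
ee_rot: [-180.0, -0.0, -10.6]
wrist_force: [0.3, -0.2, 0.2]
gripper_width: 0.899
grip_force: 0.0
t: 21.72
eef_pos: [461.4, 82.0, 95.7]
ee_rot: [-180.0, -0.0, -10.6]
wrist_force: [-1.0, -0.4, 6.3]
gripper_width: 0.505
grip_force: 41.1
t 21.7 d [-0.7 -0.1  4.7] rz -0.1 q6 105.0 F [-1.  -0.4  6.3] w 0.505 41.06556594371796
```

In the tool's units: -35 mm / 500 = -0.07, -25 mm / 500 = -0.05.

```bash
python3 -m crank '[[[0, 0, -0.02], [0, 0, 0]], [[0, 0, -0.05], [0, 0, 0]], [[0, 0, -0.07], [0, 0, 0]], [[0, 0, -0.07], [0, 0, 0]], [[0, 0, -0.04], [0, 0, 0]], [[0, 0, 0], [0, 0, 0]], [[0, 0, 0], [0, 0, 0]]]'; python3 -c "
from h import *
go(518,-412.3,33.3,z=95.7)"
```

```text
t: 22.3
eef_pos: [461.3, 81.9, 221.2]
ee_rot: [-180.0, -0.1, -10.6]
wrist_force: [-0.7, 0.0, -1.3]
gripper_width: 0.507
grip_force: 41.3
t 22.3 d [146.7 475.3 125.6] rz -43.9 q6 105.0 F [-0.7  0.  -1.3] w 0.507 41.31982862949371
```

In the tool's units: 36 mm / 500 = 0.072, 30 mm / 500 = 0.06.

```bash
python3 -m crank '[[[0.012, 0.04, 0], [0, 0, 0]], [[0.018, 0.06, 0], [0, 0, 0]], [[0.022, 0.072, 0], [0, 0, 0]], [[0.022, 0.072, 0], [0, 0, 0]], [[0.022, 0.072, 0], [0, 0, 0]], [[0.022, 0.072, 0], [0, 0, 0]], [[0.022, 0.072, 0], [0, 0, 0]], [[0.022, 0.072, 0], [0, 0, 0]], [[0.022, 0.072, 0], [0, 0, 0]], [[0.022, 0.072, 0], [0, 0, 0]]]'; python3 -m crank '[[[0.022, 0.072, 0], [0, 0, 0]], [[0.022, 0.072, 0], [0, 0, 0]], [[0.022, 0.06, 0], [0, 0, 0]], [[0.016, 0.044, 0], [0, 0, 0]], [[0.008, 0.026, 0], [0, 0, 0]], [[0, 0, 0], [0, 0, 0]]]';python3 -m crank '[[[0, 0, 0.016], [0, 0, -0.0278]], [[0, 0, 0.02], [0, 0, -0.0389]], [[0, 0, 0.02], [0, 0, -0.0389]], [[0, 0, 0.02], [0, 0, -0.0389]], [[0, 0, 0.02], [0, 0, -0.0389]], [[0, 0, 0.02], [0, 0, -0.0389]], [[0, 0, 0.01], [0, 0, -0.0222]], [[0, 0, 0], [0, 0, 0]], [[0, 0, 0], [0, 0, 0]]]'; python3 -c "
from h import *
go(518,-412.3,33.3,z=95.7)"
```

```text
t: 23.13
eef_pos: [499.2, -270.9, 218.4]
ee_rot: [-179.9, 0.2, -10.7]
wrist_force: [0.5, 0.4, -0.9]
gripper_width: 0.503
grip_force: 41.3
t: 23.63
eef_pos: [518.1, -414.3, 217.8]
ee_rot: [-179.9, 0.1, -10.8]
wrist_force: [0.4, 0.1, -1.0]
gripper_width: 0.505
grip_force: 41.3
t: 24.38
eef_pos: [518.6, -411.3, 156.1]
ee_rot: [-179.9, 0.0, 33.2]
wrist_force: [0.2, -0.1, -0.8]
gripper_width: 0.51
grip_force: 41.2
t 24.4 d [-1.1  0.6 60.4] rz -0.1 q6 14.0 F [ 0.2 -0.1 -0.8] w 0.51 41.23636543750763
```

In the tool's units: 15 mm / 500 = 0.03, 6 mm / 500 = 0.012.

```bash
python3 -m crank '[[[-0.002, 0, 0.03], [0, 0, 0]], [[0, 0, 0.03], [0, 0, 0]], [[0, 0, 0.012], [0, 0, 0]], [[0, 0, 0], [0, 0, 0]], [[0, 0, 0], [0, 0, 0]]]'; python3 -c "
from h import *
go(518,-412.3,33.3,z=95.7)
a,b=[cams.read_camera(c)[:,:,::-1] for c in ('top','side')]
cv2.imwrite('pics/k1.png',np.hstack([cv2.resize(a[200:325,380:505],(400,400)),cv2.resize(b[115:195,310:400],(400,400))]))"
```

```text
t: 24.8
eef_pos: [518.2, -412.7, 121.4]
ee_rot: [-180.0, -0.0, 33.3]
wrist_force: [-0.4, -0.5, -0.9]
gripper_width: 0.501
grip_force: 41.3
t 24.8 d [ 0.  -0.4 25.7] rz -0.0 q6 14.0 F [-0.4 -0.5 -0.9] w 0.501 41.29675269126892
```

View pics/k1.png

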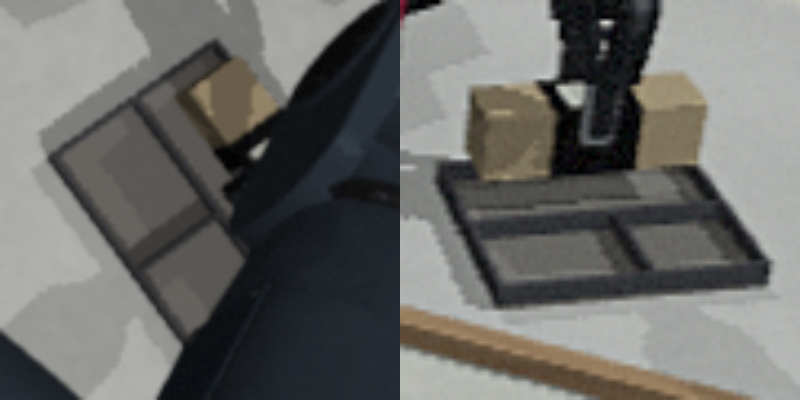

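The carton is level and aligned over the full-length compartment (side crop around (590,125), just behind the long divider). Lowering.

In the tool's units: 8 mm / 500 = 0.016, 5 mm / 500 = 0.01.

```bash
python3 -m crank '[[[0, 0, 0.016], [0, 0, 0]], [[0, 0, 0.016], [0, 0, 0]], [[0, 0, 0.01], [0, 0, 0]], [[0, 0, 0.004], [0, 0, 0]], [[0, 0, 0], [0, 0, 0]], [[0, 0, 0], [0, 0, 0]]]'; python3 -m crank '[[[0, 0, 0.002], [0, 0, 0]], [[0, 0, 0], [0, 0, 0]], [[0, 0, 0], [0, 0, 0]]]'
```

```text
t: 25.4
eef_pos: [518.0, -412.8, 97.9]
ee_rot: [-180.0, 0.0, 33.4]
wrist_force: [-0.1, -0.5, -0.1]
gripper_width: 0.505
grip_force: 41.3
t: 25.65
eef_pos: [518.1, -412.8, 97.2]
ee_rot: [180.0, -0.0, 33.4]
wrist_force: [-0.2, 0.5, -1.0]
gripper_width: 0.506
grip_force: 41.3
```

In the tool's units: 1 mm / 500 = 0.002.

```bash
python3 -m crank '[[[0, 0, 0.002], [0, 0, 0]], [[0, 0, 0], [0, 0, 0]], [[0, 0, 0], [0, 0, 0]]]'; python3 -m crank '[[[0, 0, 0.0012], [0, 0, 0]], [[0, 0, 0], [0, 0, 0]], [[0, 0, 0], [0, 0, 0]]]'
```

```text
t: 25.9
eef_pos: [518.0, -412.8, 96.1]
ee_rot: [-180.0, 0.0, 33.4]
wrist_force: [-1.0, 0.4, -2.3]
gripper_width: 0.507
grip_force: 41.3
t: 26.15
eef_pos: [518.1, -412.8, 95.7]
ee_rot: [180.0, -0.0, 33.4]
wrist_force: [-1.5, 0.3, 3.0]
gripper_width: 0.504
grip_force: 41.7
```

In the tool's units: 0.3 mm / 500 = 0.0006.

```bash
python3 -m crank '[[[0, 0, 0.0006], [0, 0, 0]], [[0, 0, 0], [0, 0, 0]], [[0, 0, 0], [0, 0, 0]]]'; python3 -m crank '[[[0, 0, 0], [0, 0, 0]], [[0, 0, 0], [0, 0, 0]], [[0, 0, 0], [0, 0, 0]], [[0, 0, 0], [0, 0, 0]], [[0, 0, 0], [0, 0, 0]]]' 0.75; python3 -m crank '[[[0, 0, -0.02], [0, 0, 0]], [[0, 0, -0.05], [0, 0, 0]], [[0, 0, -0.06], [0, 0, 0]], [[0, 0, -0.06], [0, 0, 0]], [[0, 0, -0.05], [0, 0, 0]], [[0, 0, -0.02], [0, 0, 0]], [[0, 0, 0], [0, 0, 0]]]'; python3 -c "
from h import *
go(593.8,-2.2,2.3,z=91)"
```

```text
t: 26.4
eef_pos: [518.1, -412.8, 95.7]
ee_rot: [180.0, -0.0, 33.4]
wrist_force: [-2.8, 1.8, 5.8]
gripper_width: 0.503
grip_force: 42.2
t: 26.82
eef_pos: [518.1, -412.8, 95.0]
ee_rot: [-180.0, 0.0, 33.4]
wrist_force: [0.2, -0.5, 0.0]
gripper_width: 0.75
grip_force: 0.0
t: 27.4
eef_pos: [518.7, -413.3, 228.3]
ee_rot: [179.7, -0.1, 33.4]
wrist_force: [0.2, 0.2, -0.1]
gripper_width: 0.751
grip_force: 0.0
t 27.4 d [ 288.6 -302.7  136.2] rz 31.1 q6 14.0 F [ 0.2  0.2 -0.1] w 0.751 0.0
```

In the tool's units: -28 mm / 500 = -0.056, 27 mm / 500 = 0.054.

```bash
python3 -m crank '[[[0.03, -0.032, 0], [0, 0, 0]], [[0.048, -0.05, 0], [0, 0, 0]], [[0.054, -0.056, 0], [0, 0, 0]], [[0.054, -0.056, 0], [0, 0, 0]], [[0.054, -0.056, 0], [0, 0, 0]], [[0.054, -0.056, 0], [0, 0, 0]], [[0.054, -0.056, 0], [0, 0, 0]], [[0.054, -0.056, 0], [0, 0, 0]], [[0.054, -0.056, 0], [0, 0, 0]], [[0.054, -0.056, 0], [0, 0, 0]]]' 0.85; python3 -m crank '[[[0.04, -0.044, 0], [0, 0, 0]], [[0.026, -0.03, 0], [0, 0, 0]], [[0, 0, 0.03], [0, 0, 0.0333]], [[0, 0, 0.03], [0, 0, 0.0333]], [[0, 0, 0.03], [0, 0, 0.0333]], [[0, 0, 0.03], [0, 0, 0.0333]], [[0, 0, 0.03], [0, 0, 0.0333]], [[0, 0, 0], [0, 0, 0.0056]], [[0, 0, 0], [0, 0, 0]]]'; python3 -c "
from h import *
go(593.8,-2.2,2.3,z=91)
print(fit('stick_carton',(518,-412.5),3,(33,)),fit('box_three',(497.3,-380),0,(33,)),fit('stick_stand',(594,-2.5),3,(3,),('side',)))"
```

```text
t: 28.23
eef_pos: [584.8, -49.2, 223.5]
ee_rot: [-179.9, 0.1, 33.4]
wrist_force: [1.0, -0.2, 0.1]
gripper_width: 0.849
grip_force: 0.0
t: 28.98
eef_pos: [591.8, -2.1, 148.7]
ee_rot: [-180.0, 0.2, 2.5]
wrist_force: [-0.1, -0.5, 0.5]
gripper_width: 0.851
grip_force: 0.0
t 29.0 d [ 2.2  0.2 57.7] rz 0.2 q6 83.0 F [-0.1 -0.5  0.5] w 0.851 0.0
{'top+side': ([518.4, -414.9, 34.0], np.float64(0.062)), 'top': ([519.2, -414.3, 34.6], np.float64(0.055)), 'side': ([517.6, -415.9, 37.9], np.float64(0.051))} {'top+side': ([496.5, -381.0, 33.9], np.float64(0.373)), 'top': ([496.8, -379.7, 33.1], np.float64(0.35)), 'side': ([497.5, -383.6, 31.9], np.float64(0.392))} {'side': ([594.4, -3.1, 10.3], np.float64(0.168))}
```

In the tool's units: 20 mm / 500 = 0.04, 15 mm / 500 = 0.03.

```bash
python3 -m crank '[[[0.004, 0, 0.03], [0, 0, 0]], [[0, 0, 0.04], [0, 0, 0]], [[0, 0, 0.02], [0, 0, 0]], [[0, 0, 0.014], [0, 0, 0]], [[0, 0, 0.006], [0, 0, 0]], [[0, 0, 0], [0, 0, 0]], [[0, 0, 0], [0, 0, 0]]]'; python3 -m crank '[[[0, 0, 0], [0, 0, 0]], [[0, 0, 0], [0, 0, 0]], [[0, 0, 0], [0, 0, 0]], [[0, 0, 0], [0, 0, 0]], [[0, 0, 0], [0, 0, 0]], [[0, 0, 0], [0, 0, 0]], [[0, 0, 0], [0, 0, 0]], [[0, 0, 0], [0, 0, 0]]]' 0.0 40; python3 -m crank '[[[0, 0, -0.02], [0, 0, 0]], [[0, 0, -0.05], [0, 0, 0]], [[0, 0, -0.07], [0, 0, 0]], [[0, 0, -0.07], [0, 0, 0]], [[0, 0, -0.04], [0, 0, 0]], [[0, 0, 0], [0, 0, 0]], [[0, 0, 0], [0, 0, 0]]]'; python3 -c "
from h import *
go(508.7,-328.5,33.3,z=95.7)"
```

```text
t: 30.07
eef_pos: [594.9, -2.1, 95.7]
ee_rot: [180.0, -0.0, 2.4]
wrist_force: [1.0, 0.1, -0.3]
gripper_width: 0.849
grip_force: 0.0
t: 30.73
eef_pos: [595.0, -2.1, 95.9]
ee_rot: [180.0, -0.1, 2.4]
wrist_force: [-0.9, 0.3, 5.4]
gripper_width: 0.461
grip_force: 41.3
t: 31.32
eef_pos: [594.7, -2.1, 221.3]
ee_rot: [180.0, -0.1, 2.4]
wrist_force: [-0.7, 0.7, -2.2]
gripper_width: 0.455
grip_force: 40.7
t 31.3 d [-99.6 322.6 125.5] rz -30.9 q6 83.0 F [-0.7  0.7 -2.2] w 0.455 40.69755971431732
```

In the tool's units: 38 mm / 500 = 0.076, 37 mm / 500 = 0.074.

```bash
python3 -m crank '[[[-0.012, 0.04, 0], [0, 0, 0]], [[-0.018, 0.06, 0], [0, 0, 0]], [[-0.024, 0.072, 0], [0, 0, 0]], [[-0.024, 0.076, 0], [0, 0, 0]], [[-0.024, 0.076, 0], [0, 0, 0]], [[-0.024, 0.076, 0], [0, 0, 0]], [[-0.024, 0.076, 0], [0, 0, 0]], [[-0.022, 0.074, 0], [0, 0, 0]], [[-0.018, 0.06, 0], [0, 0, 0]], [[-0.01, 0.034, 0], [0, 0, 0]]]'; python3 -m crank '[[[0, 0, 0.016], [0, 0, -0.0278]], [[0, 0, 0.03], [0, 0, -0.0389]], [[0, 0, 0.04], [0, 0, -0.0389]], [[0, 0, 0.04], [0, 0, -0.0389]], [[0, 0, 0.02], [0, 0, -0.0278]], [[0, 0, 0], [0, 0, 0]], [[0, 0, 0], [0, 0, 0]]]'; python3 -c "
from h import *
go(508.7,-328.5,33.3,z=95.7)"
```

```text
t: 32.15
eef_pos: [506.1, -330.7, 218.4]
ee_rot: [-179.9, 0.1, 2.2]
wrist_force: [0.6, 1.1, -1.1]
gripper_width: 0.457
grip_force: 40.7
t: 32.73
eef_pos: [507.3, -327.5, 145.8]
ee_rot: [-179.8, 0.1, 33.2]
wrist_force: [1.0, -0.4, -0.3]
gripper_width: 0.463
grip_force: 40.6
t 32.7 d [ 0.7  1.7 50.1] rz -0.1 q6 20.0 F [ 1.  -0.4 -0.3] w 0.463 40.57246506214142
```

In the tool's units: 15 mm / 500 = 0.03, 10 mm / 500 = 0.02.

```bash
python3 -m crank '[[[0.002, 0.002, 0.03], [0, 0, 0]], [[0, 0, 0.02], [0, 0, 0]], [[0, 0, 0.01], [0, 0, 0]], [[0, 0, 0], [0, 0, 0]], [[0, 0, 0], [0, 0, 0]]]'; python3 -c "
from h import *
go(508.7,-328.5,33.3,z=95.7)
a,b=[cams.read_camera(c)[:,:,::-1] for c in ('top','side')]
cv2.imwrite('pics/s1.png',np.hstack([cv2.resize(a[200:325,380:505],(400,400)),cv2.resize(b[115:195,310:400],(400,400))]))"
```

```text
t: 33.15
eef_pos: [509.3, -328.2, 117.3]
ee_rot: [-180.0, 0.0, 33.3]
wrist_force: [0.0, -0.4, -2.3]
gripper_width: 0.459
grip_force: 40.7
t 33.1 d [-0.6 -0.1 21.6] rz 0.0 q6 19.0 F [ 0.  -0.4 -2.3] w 0.459 40.725613832473755
```

View pics/s1.png

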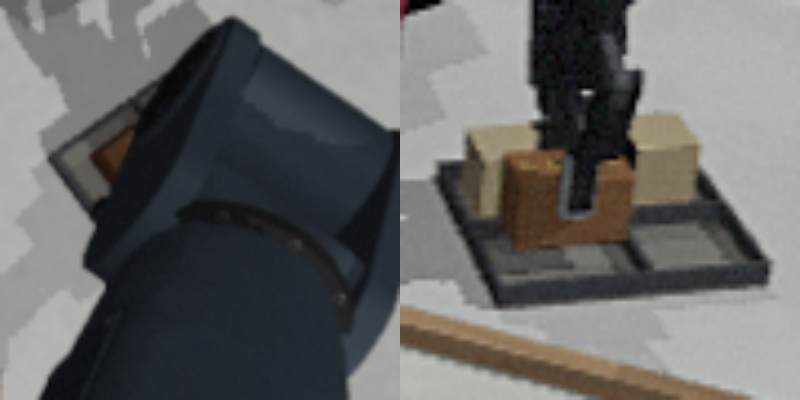

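The carton lies flat in its compartment. The stand is held level over the oblong one (side crop (565,200)), clear of the divider. Lowering.

In the tool's units: 8 mm / 500 = 0.016, 6 mm / 500 = 0.012.

```bash
python3 -m crank '[[[0, 0, 0.016], [0, 0, 0]], [[0, 0, 0.012], [0, 0, 0]], [[0, 0, 0.008], [0, 0, 0]], [[0, 0, 0.002], [0, 0, 0]], [[0, 0, 0], [0, 0, 0]], [[0, 0, 0], [0, 0, 0]]]'; python3 -m crank '[[[0, 0, 0.002], [0, 0, 0]], [[0, 0, 0], [0, 0, 0]], [[0, 0, 0], [0, 0, 0]]]'
```

```text
t: 33.75
eef_pos: [509.3, -328.2, 98.1]
ee_rot: [-180.0, 0.0, 33.4]
wrist_force: [0.1, -0.4, -1.6]
gripper_width: 0.456
grip_force: 40.7
t: 34.0
eef_pos: [509.3, -328.2, 97.3]
ee_rot: [180.0, -0.0, 33.4]
wrist_force: [0.3, 0.5, -0.7]
gripper_width: 0.461
grip_force: 40.7
```

In the tool's units: 1 mm / 500 = 0.002.

```bash
python3 -m crank '[[[0, 0, 0.002], [0, 0, 0]], [[0, 0, 0], [0, 0, 0]], [[0, 0, 0], [0, 0, 0]]]'; python3 -m crank '[[[0, 0, 0.0014], [0, 0, 0]], [[0, 0, 0], [0, 0, 0]], [[0, 0, 0], [0, 0, 0]]]'
```

```text
t: 34.25
eef_pos: [509.3, -328.2, 96.1]
ee_rot: [-180.0, 0.0, 33.4]
wrist_force: [0.2, 0.6, -2.0]
gripper_width: 0.46
grip_force: 40.7
t: 34.5
eef_pos: [509.3, -328.3, 95.9]
ee_rot: [180.0, -0.0, 33.4]
wrist_force: [-2.8, 1.7, 4.9]
gripper_width: 0.457
grip_force: 41.4
```

The rows are not in the units I measure in: shifts go in shares of 500 mm and turns go in shares of 180 degrees. I convert before sending: -30 mm / 500 = -0.06, -25 mm / 500 = -0.05.

```bash
python3 -m crank '[[[0, 0, 0], [0, 0, 0]], [[0, 0, 0], [0, 0, 0]], [[0, 0, 0], [0, 0, 0]], [[0, 0, 0], [0, 0, 0]]]' 0.6; python3 -m crank '[[[0, 0, -0.02], [0, 0, 0]], [[0, 0, -0.05], [0, 0, 0]], [[0, 0, -0.06], [0, 0, 0]], [[0, 0, -0.06], [0, 0, 0]], [[0, 0, -0.05], [0, 0, 0]], [[0, 0, -0.04], [0, 0, 0]], [[0, 0, 0], [0, 0, 0]]]'; python3 -c "
from h import *
go(619.8,152.5,-11.7,z=110)"
```

```text
t: 34.83
eef_pos: [509.3, -328.2, 95.4]
ee_rot: [180.0, -0.0, 33.4]
wrist_force: [1.1, 0.8, 0.4]
gripper_width: 0.602
grip_force: 0.0
t: 35.42
eef_pos: [510.4, -329.0, 240.7]
ee_rot: [179.6, -0.1, 33.4]
wrist_force: [-0.6, 0.5, 0.8]
gripper_width: 0.604
grip_force: 0.0
t 35.4 d [ 355.8 -342.9  129.2] rz 45.1 q6 19.0 F [-0.6  0.5  0.8] w 0.604 0.0
```

In the tool's units: 28 mm / 500 = 0.056, -27 mm / 500 = -0.054.

```bash
python3 -m crank '[[[0.03, -0.028, 0], [0, 0, 0]], [[0.044, -0.042, 0], [0, 0, 0]], [[0.056, -0.054, 0], [0, 0, 0]], [[0.056, -0.054, 0], [0, 0, 0]], [[0.056, -0.054, 0], [0, 0, 0]], [[0.056, -0.054, 0], [0, 0, 0]], [[0.056, -0.054, 0], [0, 0, 0]], [[0.056, -0.054, 0], [0, 0, 0]], [[0.056, -0.054, 0], [0, 0, 0]], [[0.056, -0.054, 0], [0, 0, 0]]]' 0.9; python3 -m crank '[[[0.056, -0.054, 0], [0, 0, 0]], [[0.056, -0.054, 0], [0, 0, 0]], [[0.044, -0.044, 0], [0, 0, 0]], [[0.024, -0.024, 0], [0, 0, 0]], [[0.01, -0.008, 0], [0, 0, 0]], [[0, 0, 0.04], [0, 0, 0]], [[0, 0, 0.04], [0, 0, 0]], [[0, 0, 0.04], [0, 0, 0]], [[0, 0, 0], [0, 0, 0]], [[0, 0, 0], [0, 0, 0]]]'; python3 -c "
from h import *
go(619.8,152.5,33.4,z=110)"
```

```text
t: 36.25
eef_pos: [589.2, 26.9, 235.5]
ee_rot: [-180.0, 0.0, 33.4]
wrist_force: [-0.4, -0.5, -0.9]
gripper_width: 0.9
grip_force: 0.0
t: 37.08
eef_pos: [617.7, 153.2, 175.1]
ee_rot: [-180.0, 0.1, 33.3]
wrist_force: [-0.1, 0.3, 0.4]
gripper_width: 0.901
grip_force: 0.0
t 37.1 d [ 1.5  1.7 65.1] rz -0.1 q6 66.0 F [-0.1  0.3  0.4] w 0.901 0.0
```

In the tool's units: 20 mm / 500 = 0.04, 15 mm / 500 = 0.03.

```bash
python3 -m crank '[[[0.002, 0.002, 0.03], [0, 0, 0]], [[0, 0, 0.04], [0, 0, 0]], [[0, 0, 0.03], [0, 0, 0]], [[0, 0, 0.018], [0, 0, 0]], [[0, 0, 0.006], [0, 0, 0]], [[0, 0, 0], [0, 0, 0]], [[0, 0, 0], [0, 0, 0]]]'; python3 -m crank '[[[0, 0, 0], [0, 0, 0]], [[0, 0, 0], [0, 0, 0]], [[0, 0, 0], [0, 0, 0]], [[0, 0, 0], [0, 0, 0]], [[0, 0, 0], [0, 0, 0]], [[0, 0, 0], [0, 0, 0]], [[0, 0, 0], [0, 0, 0]], [[0, 0, 0], [0, 0, 0]]]' 0.0 40; python3 -m crank '[[[0, 0, -0.02], [0, 0, 0]], [[0, 0, -0.05], [0, 0, 0]], [[0, 0, -0.07], [0, 0, 0]], [[0, 0, -0.07], [0, 0, 0]], [[0, 0, -0.04], [0, 0, 0]], [[0, 0, 0], [0, 0, 0]], [[0, 0, 0], [0, 0, 0]]]'; python3 -c "
from h import *
go(435.8,-377,33.4,z=112)"
```

```text
t: 37.67
eef_pos: [620.0, 153.7, 114.7]
ee_rot: [180.0, -0.1, 33.3]
wrist_force: [-0.4, 0.1, -0.1]
gripper_width: 0.9
grip_force: 0.0
t: 38.33
eef_pos: [619.9, 153.8, 114.6]
ee_rot: [180.0, -0.1, 33.4]
wrist_force: [-1.2, -0.6, 6.2]
gripper_width: 0.567
grip_force: 40.8
t: 38.92
eef_pos: [619.5, 153.8, 239.8]
ee_rot: [179.9, -0.1, 33.4]
wrist_force: [-0.3, 0.2, -2.9]
gripper_width: 0.567
grip_force: 41.8
t 38.9 d [-445.6  342.2  127.2] rz -0.0 q6 66.0 F [-0.3  0.2 -2.9] w 0.567 41.8291050195694
```

In the tool's units: -31 mm / 500 = -0.062, -25 mm / 500 = -0.05.

```bash
python3 -m crank '[[[-0.032, 0.024, 0], [0, 0, 0]], [[-0.05, 0.038, 0], [0, 0, 0]], [[-0.062, 0.048, 0], [0, 0, 0]], [[-0.062, 0.048, 0], [0, 0, 0]], [[-0.062, 0.048, 0], [0, 0, 0]], [[-0.062, 0.048, 0], [0, 0, 0]], [[-0.062, 0.048, 0], [0, 0, 0]], [[-0.062, 0.048, 0], [0, 0, 0]], [[-0.062, 0.048, 0], [0, 0, 0]], [[-0.062, 0.048, 0], [0, 0, 0]]]'; python3 -m crank '[[[-0.062, 0.048, 0], [0, 0, 0]], [[-0.062, 0.048, 0], [0, 0, 0]], [[-0.062, 0.048, 0], [0, 0, 0]], [[-0.06, 0.044, 0], [0, 0, 0]], [[-0.042, 0.032, 0], [0, 0, 0]], [[-0.024, 0.02, 0], [0, 0, 0]], [[0, 0, 0.04], [0, 0, 0]], [[0, 0, 0.06], [0, 0, 0]], [[0, 0, 0.03], [0, 0, 0]], [[0, 0, 0], [0, 0, 0]]]'; python3 -c "
from h import *
go(435.8,-377,33.4,z=114.6)"
```

```text
t: 39.75
eef_pos: [499.1, -192.7, 237.1]
ee_rot: [-179.9, 0.1, 33.4]
wrist_force: [-0.6, -0.1, -1.5]
gripper_width: 0.57
grip_force: 41.8
t: 40.58
eef_pos: [435.1, -375.6, 169.2]
ee_rot: [-179.6, 0.1, 33.4]
wrist_force: [-1.3, -0.0, -2.4]
gripper_width: 0.57
grip_force: 41.8
t 40.6 d [-0.1  2.  54.6] rz -0.0 q6 11.0 F [-1.3 -0.  -2.4] w 0.57 41.78707838058472
```

In the tool's units: 15 mm / 500 = 0.03, 12 mm / 500 = 0.024.

```bash
python3 -m crank '[[[0, 0, 0.03], [0, 0, 0]], [[0, 0, 0.024], [0, 0, 0]], [[0, 0, 0.01], [0, 0, 0]], [[0, 0, 0], [0, 0, 0]], [[0, 0, 0], [0, 0, 0]]]'; python3 -c "
from h import *
go(435.8,-377,33.4,z=114.6)
a,b=[cams.read_camera(c)[:,:,::-1] for c in ('top','side')]
cv2.imwrite('pics/t1.png',np.hstack([cv2.resize(a[200:325,380:505],(400,400)),cv2.resize(b[115:195,310:400],(400,400))]))"
```

```text
t: 41.0
eef_pos: [436.5, -377.4, 141.7]
ee_rot: [-180.0, 0.0, 33.4]
wrist_force: [0.3, -0.8, -0.1]
gripper_width: 0.566
grip_force: 41.8
t 41.0 d [-0.4 -0.7 27.1] rz -0.0 q6 11.0 F [ 0.3 -0.8 -0.1] w 0.566 41.828216314315796
```

View pics/t1.png

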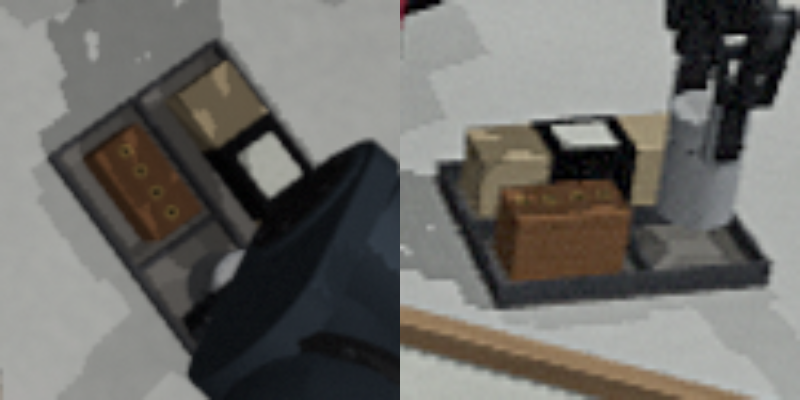

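The stand and carton sit flat in their compartments. The tin is upright over the squarer compartment (side crop (700,170)). Lowering.

In the tool's units: 8 mm / 500 = 0.016, 6 mm / 500 = 0.012.

```bash
python3 -m crank '[[[0, 0, 0.016], [0, 0, 0]], [[0, 0, 0.016], [0, 0, 0]], [[0, 0, 0.012], [0, 0, 0]], [[0, 0, 0.004], [0, 0, 0]], [[0, 0, 0], [0, 0, 0]], [[0, 0, 0], [0, 0, 0]]]'; python3 -m crank '[[[0, 0, 0.002], [0, 0, 0]], [[0, 0, 0], [0, 0, 0]], [[0, 0, 0], [0, 0, 0]]]'
```

```text
t: 41.6
eef_pos: [436.3, -377.4, 117.3]
ee_rot: [-180.0, 0.0, 33.4]
wrist_force: [-0.1, -0.3, -0.6]
gripper_width: 0.57
grip_force: 41.8
t: 41.85
eef_pos: [436.4, -377.5, 116.7]
ee_rot: [180.0, -0.0, 33.4]
wrist_force: [0.4, -0.0, -1.0]
gripper_width: 0.566
grip_force: 41.8
```

In the tool's units: 0.7 mm / 500 = 0.0014.

```bash
python3 -m crank '[[[0, 0, 0.0014], [0, 0, 0]], [[0, 0, 0], [0, 0, 0]], [[0, 0, 0], [0, 0, 0]]]'
```

```text
t: 42.1
eef_pos: [436.3, -377.4, 115.8]
ee_rot: [180.0, 0.0, 33.4]
wrist_force: [-0.3, -0.3, -1.2]
gripper_width: 0.568
grip_force: 41.8
```

In the tool's units: 0.8 mm / 500 = 0.0016.

```bash
python3 -m crank '[[[0, 0, 0.0016], [0, 0, 0]], [[0, 0, 0], [0, 0, 0]], [[0, 0, 0], [0, 0, 0]]]'; python3 -m crank '[[[0, 0, 0.001], [0, 0, 0]], [[0, 0, 0], [0, 0, 0]], [[0, 0, 0], [0, 0, 0]]]'
```

```text
t: 42.35
eef_pos: [436.3, -377.4, 114.9]
ee_rot: [-180.0, -0.0, 33.4]
wrist_force: [0.6, 0.2, -1.7]
gripper_width: 0.566
grip_force: 41.8
t: 42.6
eef_pos: [436.3, -377.4, 114.6]
ee_rot: [180.0, -0.0, 33.4]
wrist_force: [-0.4, -0.4, 3.0]
gripper_width: 0.565
grip_force: 42.1
```

In the tool's units: 0.3 mm / 500 = 0.0006.

```bash
python3 -m crank '[[[0, 0, 0.0006], [0, 0, 0]], [[0, 0, 0], [0, 0, 0]], [[0, 0, 0], [0, 0, 0]]]'; python3 -m crank '[[[0, 0, 0], [0, 0, 0]], [[0, 0, 0], [0, 0, 0]], [[0, 0, 0], [0, 0, 0]], [[0, 0, 0], [0, 0, 0]]]' 0.72; python3 -m crank '[[[0, 0, -0.02], [0, 0, 0]], [[0, 0, -0.05], [0, 0, 0]], [[0, 0, -0.07], [0, 0, 0]], [[0, 0, -0.07], [0, 0, 0]], [[0, 0, -0.07], [0, 0, 0]], [[0, 0, -0.04], [0, 0, 0]], [[0, 0, 0], [0, 0, 0]]]'; python3 -m crank '[[[-0.03, -0.06, -0.02], [0, 0, 0]], [[-0.03, -0.06, -0.02], [0, 0, 0]], [[-0.03, -0.06, -0.02], [0, 0, 0]], [[-0.03, -0.06, -0.02], [0, 0, 0]], [[-0.03, -0.06, -0.02], [0, 0, 0]], [[-0.02, -0.04, 0], [0, 0, 0]], [[0, 0, 0], [0, 0, 0]], [[0, 0, 0], [0, 0, 0]], [[0, 0, 0], [0, 0, 0]], [[0, 0, 0], [0, 0, 0]]]'; python3 -c "
from h import *
a,b=[cams.read_camera(c)[:,:,::-1] for c in ('top','side')]
cv2.imwrite('pics/f1.png',np.hstack([cv2.resize(a[190:325,370:505],(400,400)),cv2.resize(a[200:320,60:180],(400,400))]))
cv2.imwrite('pics/f2.png',cv2.resize(b,(800,600)))
print(fit('tin',(436,-377),3,(0,)),fit('stick_stand',(509,-328),3,(33,)))"
```

```text
t: 42.85
eef_pos: [436.4, -377.5, 114.6]
ee_rot: [180.0, -0.0, 33.4]
wrist_force: [-2.2, 2.3, 7.1]
gripper_width: 0.571
grip_force: 42.6
t: 43.18
eef_pos: [436.3, -377.4, 114.0]
ee_rot: [-180.0, -0.0, 33.4]
wrist_force: [-0.0, 0.5, 0.2]
gripper_width: 0.718
grip_force: 0.0
t: 43.77
eef_pos: [437.3, -378.4, 279.8]
ee_rot: [179.5, -0.1, 33.4]
wrist_force: [0.2, -0.0, -0.6]
gripper_width: 0.718
grip_force: 0.0
t: 44.6
eef_pos: [272.4, -282.5, 324.0]
ee_rot: [-180.0, -0.0, 33.4]
wrist_force: [0.4, -0.5, 0.4]
gripper_width: 0.722
grip_force: 0.0
{'top+side': ([436.4, -382.6, 11.0], np.float64(0.178)), 'top': ([437.6, -379.3, 3.3], np.float64(0.171)), 'side': ([437.0, -381.3, 5.5], np.float64(0.186))} {'top+side': ([510.2, -329.8, 32.6], np.float64(0.122)), 'top': ([512.0, -329.6, 35.6], np.float64(0.071)), 'side': ([509.0, -336.4, 35.8], np.float64(0.173))}
```

View pics/f1.png

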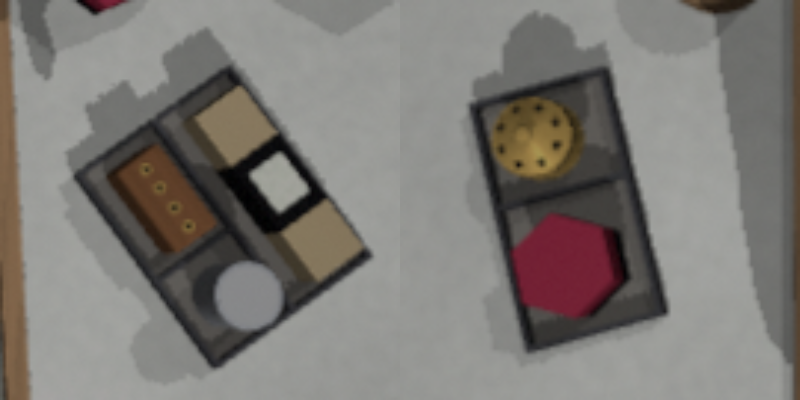

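View pics/f2.png

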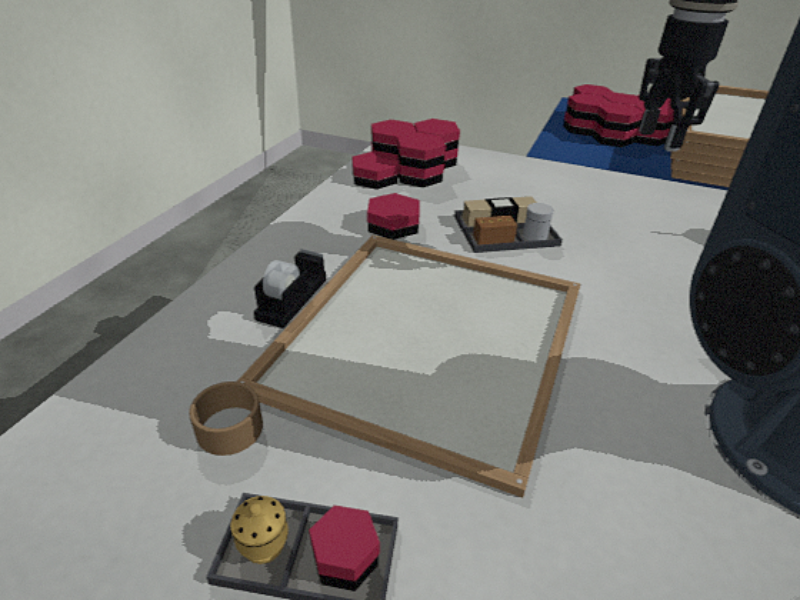

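All five pieces stand flat in their compartments: top crops show the stand (165,200), carton (280,180), tin (248,295), censer (533,138) and hex box (570,265). The tray is empty and the tape dispenser, tape roll and finished box have not moved. Handing in.

```bash
python3 -c "
from bench import r
print(r.job_done())"
```

```text
the job is handed in; nothing more can be done
None
```

Both gift sets are made up and the job is handed in at about 45 s: all five pieces stand upright in their compartments, and the tape dispenser, tape roll and finished box were left where they were.

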